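# Put the retained samples and the gauge plate away in the bench drawer

## Task

The drawer unit on the packing bench stands ajar: pull its drawer well open, put every loose moulded housing from the bench into it, and also the aluminium gauge plate, which you must draw out from under the stack of covers on the stacking rest without lifting or toppling the stack. Then slide the drawer fully shut with everything inside. The covers stay stacked squarely on the rest, and the jar, the tape core and the spray can stay where they are.

Things in the scene. Friction and masses are not known exactly. Their poses are not given: they have to be found in the camera images.
- drawer (a joint): the drawer of the low grey steel drawer unit: opening in m, 0 = fully shut against its stop, 0.197 = fully out. It slides along the unit's own x axis; opening moves it towards the robot side (-x of drawer_floor). Runs with about 1 N of friction and stays where it is left; no catch
- drawer_floor (a point): middle of the front edge of the drawer's inner floor (where it meets the front panel), moves with it; x points into the unit (closing direction), y across, z up. Inner floor 235 (x from 0) x 218 mm (y), 22 mm above the bench; side and rear walls 6 mm thick, 41 mm high above the floor, front panel 50 mm. With the drawer open by q the unit's top board covers all beyond x = q - 0.006 of this point; the rest is open from above
- store_front (a point): middle of the upper front edge of the top board of the low grey steel drawer unit (fixed; 280 mm deep in x with the shut drawer's front, 260 mm wide in y, 85 mm high), 85 mm above the bench; x points into the unit, z up. The board is 12 mm thick, its lower face 51 mm above the drawer's floor. A cardboard tray 44 mm high stands on it, 150 mm behind this edge
- drawer_handle (a point): middle of the drawer's bar handle: horizontal steel bar, 11 mm thick, 120 mm long along y of the drawer, 47 mm above the bench, its axis 35 mm in front of the drawer's front panel (29 mm clear gap), joined to the panel by a stay near either end (51 mm from the middle); can be pinched from above across the bar. Axes as the drawer's
- rest_seat (a point): centre of the upper face of the stacking rest, 8 mm above the bench: dark steel base plate 120 (x) x 110 (y) x 8 mm, fixed, with two square steel posts, 14 mm thick, tops 58 mm above the bench, at x = -54 mm, y = +-36 mm from this point (58 mm clear between them). The posts hold the covers back when the plate under them is drawn out in this point's -x direction
- gauge: aluminium gauge plate, 150 (x) x 40 (y) x 10 mm, about 160 g; lies on the rest under the covers, its -x end passing between the posts and standing out about 44 mm in front of them, 8 mm above the bench. Drawn about 110 mm in -x it is clear of covers and posts; the covers settle 10 mm. Origin: centre of its underside, x along its length, z up
- housing1: moulded plastic housing, one of up to four alike: dark smoked-grey block 42 (x) x 32 (y) x 24 mm high with two round bosses (12 mm across, 4 mm high, 11 mm either side of the middle along x) on top, so 28 mm overall; 40 g. Origin: centre of its underside, z up. Some may be absent
- housing2: moulded plastic housing, one of up to four alike: dark smoked-grey block 42 (x) x 32 (y) x 24 mm high with two round bosses (12 mm across, 4 mm high, 11 mm either side of the middle along x) on top, so 28 mm overall; 40 g. Origin: centre of its underside, z up. Some may be absent
- housing3: moulded plastic housing, one of up to four alike: dark smoked-grey block 42 (x) x 32 (y) x 24 mm high with two round bosses (12 mm across, 4 mm high, 11 mm either side of the middle along x) on top, so 28 mm overall; 40 g. Origin: centre of its underside, z up. Some may be absent
- housing4: moulded plastic housing, one of up to four alike: dark smoked-grey block 42 (x) x 32 (y) x 24 mm high with two round bosses (12 mm across, 4 mm high, 11 mm either side of the middle along x) on top, so 28 mm overall; 40 g. Origin: centre of its underside, z up. Some may be absent
- cover1: moulded cover, dark grey, 90 x 90 x 11 mm (upper 3 mm stepped in to 78 x 78), about 70 g; origin at the centre of its underside. Lowest of the stack of four, directly on the gauge plate, 2 to 5 mm behind the posts of the rest
- cover2: moulded cover, dark grey, 90 x 90 x 11 mm (upper 3 mm stepped in to 78 x 78), about 70 g; origin at the centre of its underside. Second from below in the stack
- cover3: moulded cover, dark grey, 90 x 90 x 11 mm (upper 3 mm stepped in to 78 x 78), about 70 g; origin at the centre of its underside. Third from below in the stack
- cover4: moulded cover, dark grey, 90 x 90 x 11 mm (upper 3 mm stepped in to 78 x 78), about 70 g; origin at the centre of its underside. Top of the stack
- jar: small white round jar with steel cap, 40 mm across, 45 mm high; bystander, origin at its underside
- tape: cardboard tape core, ring of 100 mm outside diameter, 24 mm high; bystander, origin at the centre of its underside
- can: white spray can, 52 mm across, 120 mm high, bystander standing to the left of the drawer unit; origin at its underside
Not all that is in view belongs to the job. Several things have the shape of the gauge; the one meant has the colours described above.

How it is judged:
On the way, in this order (a step that is already met when the one before it is completed fails the run):
1. the drawer is pulled well open (more than 120 mm) (value of joint drawer above 0.12 m), for 0.2 s.
2. all housings present and the gauge plate lie in the drawer (x of housing1 in the frame of drawer_floor between -0.002 and 0.236 m and y of housing1 in the frame of drawer_floor between -0.109 and 0.109 m and z of housing1 in the frame of drawer_floor between -0.01 and 0.047 m and x of housing2 in the frame of drawer_floor between -0.002 and 0.236 m and y of housing2 in the frame of drawer_floor between -0.109 and 0.109 m and z of housing2 in the frame of drawer_floor between -0.01 and 0.047 m and x of housing3 in the frame of drawer_floor between -0.002 and 0.236 m and y of housing3 in the frame of drawer_floor between -0.109 and 0.109 m and z of housing3 in the frame of drawer_floor between -0.01 and 0.047 m and x of housing4 in the frame of drawer_floor between -0.002 and 0.236 m and y of housing4 in the frame of drawer_floor between -0.109 and 0.109 m and z of housing4 in the frame of drawer_floor between -0.01 and 0.047 m and x of gauge in the frame of drawer_floor between -0.002 and 0.236 m and y of gauge in the frame of drawer_floor between -0.109 and 0.109 m and z of gauge in the frame of drawer_floor between -0.01 and 0.047 m), for 0.2 s.
At the end, for the whole second after the job is handed in: Drawer shut within 6 mm; all housings and the gauge lie on its floor (origins under 47 mm above it); the four covers stacked in order on the rest, within 20 mm of centre, level within 0.1 rad, heights within 5 mm; all at rest; bystanders within 60 mm of their places (all of step 2 and value of joint drawer below 0.006 m and horizontal distance between each of cover1, cover2, cover3, cover4 and rest_seat below 0.02 m and angle between each of cover1, cover2, cover3, cover4's own z axis and vertical below 0.1 rad and z of cover1 in the frame of rest_seat between -0.005 and 0.005 m and z of cover2 in the frame of rest_seat between 0.006 and 0.016 m and z of cover3 in the frame of rest_seat between 0.017 and 0.027 m and z of cover4 in the frame of rest_seat between 0.028 and 0.038 m and linear speed of each of housing1, housing2, housing3, housing4, gauge, cover1, cover2, cover3, cover4 below 0.02 m/s and distance of each of jar, tape, can from where it was at the start of the episode below 0.06 m); the robot touches nothing.
It fails at once if a cover is tipped by more than 0.5 rad (stack toppled) (angle between any of cover1, cover2, cover3, cover4's own z axis and vertical above 0.5 rad).
It fails at once if the stack of covers is lifted (a cover rises more than 20 mm) (z of cover1 in the frame of rest_seat above 0.03 m or z of cover2 in the frame of rest_seat above 0.041 m or z of cover3 in the frame of rest_seat above 0.052 m or z of cover4 in the frame of rest_seat above 0.063 m).
It fails at once if a bystander is pushed more than 60 mm (distance of any of jar, tape, can from where it was at the start of the episode above 0.06 m).
Of housing1, housing2, housing3, housing4 only 2 to 4 are there at a start; the rules pass over those that are not, and their reading is None.
At some moment in a run one of housing1, housing2, housing3, housing4 may be knocked a few centimetres aside while the robot is not near it.
Once in a run the grip may slacken for a moment while it holds something.
It also fails if it takes over 210 s, if anything falls off the work surface, if the arm or the gripper's body presses on something with over 40 N, if the wrist force passes 120 N, or if a joint passes its speed limit or range.

## Robot

A 7-joint arm with a two-finger parallel gripper is mounted at the origin on the work surface. World frame = base frame: x ahead of the robot, y to its left, z up, the work surface at z = 0. Lengths are in m, angles in rad, forces in N, time in s.
With the tool pointing down it reaches from about 0.4 to 0.85 m from the base axis. Payload 10.4 kg.
Tool frame: the origin (TCP) lies at the very end of the fingers, on their centre line; the grasp point (between the pads) lies 19 mm behind it; z points along the fingers, y is the line along which they close (so a half turn about z gives the same grasp; the last joint's range is limited). The gripper opens to 87 mm and grips with 3 to 60 N. Pads are 19 mm wide; open, the fingers measure 117 mm over their backs; the gripper's body (75 mm by 190 mm) begins 51 mm behind the grasp point.
Start: joints at [1.089, 0.332, -0.065, 1.46, 0.022, 1.35, -0.088], TCP at [0.277, -0.56, 0.223] pointing down, gripper open.
Joint ranges: [-2.6, 2.6], [-0.5, 2.12], [-1.47, 1.34], [0.16, 2.42], [-1.27, 4.41], [0.06, 2.06], [-2.6, 2.6]. Speed limits (rad/s): [2.22, 2.22, 2.79, 2.79, 3.14, 3.14, 3.14].

## Interface

Orientations are given as a rotation vector (axis times angle).
In Python, from plant import manip, optics gives the robot as it stands.
- The arm moves only by the tool drive_tool, never from a script. Its argument "plan" is a list of rows, each an object of numbers: "hand": the opening, from 0 (shut) to 1 (fully open); "tx", "ty", "tz": the shift along the world's x, y, z in units of 25 mm (1.0 is 25 mm); "spin": the turn about the world's z in units of 6 degrees (1.0 is 6 degrees). A call has 1 to 8 rows; each row shifts and turns the commanded pose from where the row before left it; what a row does not reach is not made up. A row lasts 1/12 s, in which the tool goes at most 41.7 mm and 7.16 degrees, less where a joint would pass 70% of its speed; a pose out of reach is approached as far as the arm can. A call is refused whole if a number of a shift passes 1 or a number of a turn 1, either way. A call with a gripper value outside its range is refused whole. The fingers move at their own pace and stop on an object; the grip force is fixed at half the most. Time passes only in rows, so rows that do not move let the fingers close. It gives the time, the measured TCP pose, the force, the opening and the grip force at its end, in the units of the state.
- manip.get_obs(): the state, without advancing time (a new reading comes with each control period).
- optics.grab_frame(name): name is "scene" or "top"; returns the picture (400x640x3 uint8, red, green, blue); there is no depth.
- optics.get_calibration(name): a dict with "fx", "fy", "cx", "cy" (pixels), "rvec" (rotation vector, rad) and "tvec" (3), from world to camera coordinates, as OpenCV has them. Camera axes: x right, y down, z forward; pixel columns grow to the right and rows downward; lengths in m; the calibration is good to about 2 mm. A picture is of the moment at which its call begins. get_calibration takes no time and is no camera call.
- manip.finish_job(): hands the job in; it is judged then, once.
Trained networks look in the newest picture that a camera, given by its name, has taken for a name from the list of things; names that differ only in an ending like _2 or _b are one class to them, and where a whole thing is asked for, a point or a joint stands for the part that bears it (a point fixed in the world has none). Each returns a list of dicts, best first, with "confidence" (0 to 1); they miss things now and then, are a little off and sometimes report something else, mostly with a low value. They report only what shows in the picture. A call takes as long as a camera call. They do not tell look-alikes from the thing itself.
- optics.outline_of(camera, query): "mask" (400x640 bool, what is visible of it) and "extent" ([left, top, width, height] in pixels, round what is visible of it).
- optics.spot_point(camera, query): "centre" ([row, column] in pixels: a listed point, or the origin of a listed thing).
The state is a dict: "t": time; "joint_positions": joint angles; "joint_vel": joint speeds; "tau": joint torques, N m; "position": TCP position; "eef_rot": TCP orientation; "ft_force": force on the tool from outside, world axes, zero at the start; "wrist_torque": the same for the moment, N m; "opening": finger opening in m; "gripper_force": force on a finger pad.
Only numpy, scipy, OpenCV 4.12 (cv2) and the standard library are available. Lean on these libraries where they do the work, as an engineer would, in place of code of your own. Each camera call takes 0.05 s, during which the arm holds its last target. There are 200 camera calls.

## Working session

There is one attempt and no reset: what is moved stays moved. The work goes in short steps, Python scripts to look and compute and a tool call to move; the robot and the scene stay as the last step left them, time stands still between calls to the robot, and variables do not carry over. Pictures are saved under pics/ and viewed, at most 14 in all, crops included, and the job is handed in when it is done.

Besides the shell and the picture viewer there is one more tool, called after "Request:" by a JSON object that holds its "fn" and its "kwargs", one argument or row to a line. drive_tool: Moves the arm, as the interface text tells. Its arguments: {"type":"object","properties":{"plan":{"type":"array"}},"required":["plan"]}

```bash
mkdir -p pics; ls
cat > h.py <<'E'
import numpy as np, cv2
from plant import manip, optics
def save(cam,name):
    im=optics.grab_frame(cam); cv2.imwrite(f'pics/{name}.png',im[:,:,::-1]); return im
def px2w(cam,u,v,z):
    c=optics.get_calibration(cam); R=cv2.Rodrigues(np.array(c['rvec'],float))[0]; t=np.array(c['tvec'],float).ravel()
    d=R.T@np.array([(u-c['cx'])/c['fx'],(v-c['cy'])/c['fy'],1]); o=-R.T@t
    return o+d*(z-o[2])/d[2]
def w2px(cam,p):
    c=optics.get_calibration(cam); K=np.array([[c['fx'],0,c['cx']],[0,c['fy'],c['cy']],[0,0,1]],float)
    return cv2.projectPoints(np.array(p,float).reshape(-1,1,3),np.array(c['rvec'],float),np.array(c['tvec'],float),K,None)[0].reshape(-1,2)
def rect(cam,m,z):
    cs=max(cv2.findContours(m.astype(np.uint8),0,2)[0],key=cv2.contourArea).reshape(-1,2)
    w=np.array([px2w(cam,u,v,z)[:2] for u,v in cs],np.float32)
    (c,s,a)=cv2.minAreaRect(w*1000)
    return np.round(c),np.round(s),round(a,1)
E
python3 - <<'E'
from h import *
np.set_printoptions(precision=3,suppress=True)
save('top','t0');save('scene','s0')
for cam in('top','scene'):
    c=optics.get_calibration(cam);R=cv2.Rodrigues(np.array(c['rvec'],float))[0];print(cam,-R.T@np.array(c['tvec']).ravel())
for q,z in (('housing1',0),('gauge',.008),('drawer_handle',.047),('rest_seat',.008),('store_front',.085),('drawer_floor',.022),('cover4',.051),('jar',0),('tape',0),('can',0)):
    for d in optics.spot_point('top',q)[:6]:
        r,c=d['centre'];print(q,round(d['confidence'],2),round(c),round(r),px2w('top',c,r,z)[:2])
print(manip.get_obs())
E
```

```text
pics
top [ 0.351 -0.035  1.514]
scene [ 1.261 -0.384  0.796]
housing1 0.69 440 228 [ 0.463 -0.385]
housing1 0.5 340 173 [ 0.643 -0.061]
gauge 0.98 479 267 [ 0.342 -0.506]
gauge 0.64 326 231 [ 0.452 -0.02 ]
gauge 0.56 389 186 [ 0.599 -0.221]
drawer_handle 0.61 246 202 [0.538 0.232]
rest_seat 0.52 385 174 [ 0.637 -0.209]
store_front 0.79 246 160 [0.665 0.232]
drawer_floor 0.77 248 185 [0.597 0.233]
cover4 0.65 389 171 [ 0.641 -0.215]
cover4 0.37 392 177 [ 0.621 -0.225]
jar 0.48 446 204 [ 0.542 -0.405]
jar 0.46 245 162 [0.677 0.251]
tape 0.82 189 239 [0.421 0.423]
{'t': 0.6, 'joint_positions': array([ 1.089,  0.332, -0.065,  1.46 ,  0.022,  1.35 , -0.088]), 'joint_vel': array([ 0.001, -0.002, -0.001, -0.   ,  0.002, -0.001,  0.001]), 'tau': array([ -0.001, -62.277,   0.024, -38.999,  -0.061,   0.032,   0.   ]), 'position': array([ 0.277, -0.56 ,  0.223]), 'eef_rot': array([3.059, 0.714, 0.   ]), 'ft_force': array([ 0.154,  0.399, -0.031]), 'wrist_torque': array([ 0.031, -0.043, -0.036]), 'gripper_force': 0.0, 'opening': 0.08734774829302305}
```

View pics/t0.png

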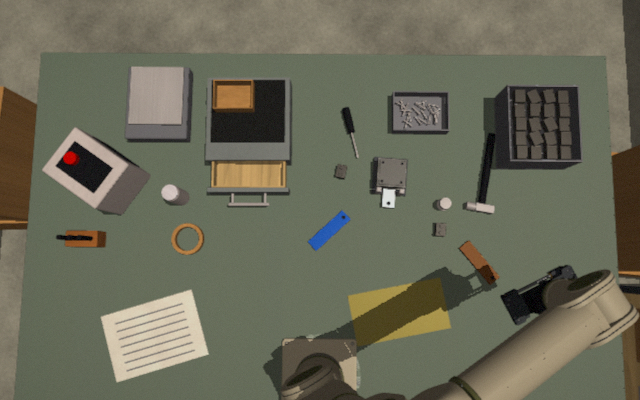

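View pics/s0.png

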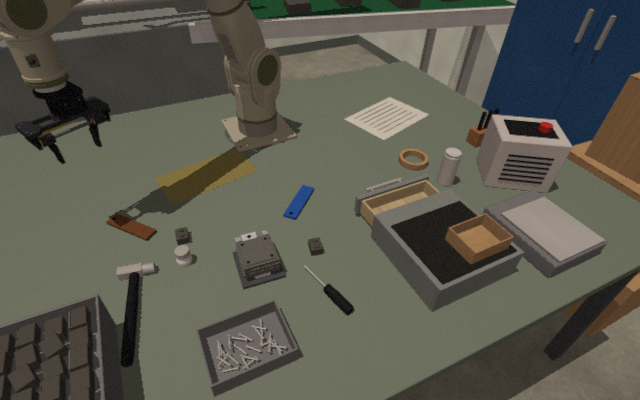

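Run:
```python
from h import *
for cam in('top','scene'):
  for q,z in (('housing1',.024),('gauge',.018),('cover4',.060),('drawer_handle',.05),('rest_seat',0.03),('can',.1),('jar',.045)):
    for d in optics.outline_of(cam,q)[:6]:
        print(cam,q,round(d['confidence'],2),d['extent'],d['mask'].sum(),*rect(cam,d['mask'],z))
```

```text
top housing1 0.61 [335.0, 166.2, 14.1, 15.6] 142 [641. -62.] [46. 32.] 0.3
top housing1 0.5 [433.8, 221.5, 13.6, 14.8] 154 [ 458. -378.] [35. 42.] 89.1
top housing1 0.41 [203.5, 159.7, 87.9, 45.8] 2604 [603. 236.] [143. 263.] 0.4
top gauge 0.84 [458.4, 242.3, 37.9, 39.8] 653 [ 357. -500.] [154.  46.] 40.5
top gauge 0.56 [309.5, 209.0, 41.6, 40.4] 584 [452. -27.] [ 42. 149.] 43.3
top gauge 0.27 [371.3, 153.3, 35.4, 38.8] 302 [ 633. -176.] [118.  35.] 0.4
top rest_seat 0.57 [369.7, 153.8, 37.2, 41.1] 268 [ 633. -177.] [ 32. 120.] 89.9
top can 0.85 [161.1, 183.4, 28.1, 24.7] 371 [550. 444.] [84. 47.] 64.1
top jar 0.7 [162.8, 184.4, 27.5, 19.2] 372 [559. 462.] [88. 49.] 64.1
top jar 0.48 [434.2, 201.3, 13.4, 9.6] 132 [ 537. -386.] [35. 41.] 44.5
scene housing1 0.79 [309.5, 238.8, 15.3, 16.3] 202 [656. -67.] [34. 59.] 73.4
scene housing1 0.56 [173.9, 225.9, 17.8, 19.6] 227 [ 473. -380.] [37. 66.] 82.4
scene gauge 0.76 [284.6, 185.2, 31.0, 30.1] 473 [468. -31.] [ 43. 154.] 43.3
scene gauge 0.6 [106.2, 215.3, 51.9, 28.6] 650 [ 372. -502.] [155.  46.] 39.4
scene gauge 0.42 [242.5, 234.2, 15.7, 6.5] 67 [ 543. -213.] [20. 37.] 1.3
scene cover4 0.6 [244.6, 260.8, 32.9, 12.1] 64 [ 692. -226.] [81.  5.] 85.8
scene cover4 0.58 [236.3, 238.0, 41.9, 31.9] 1006 [ 639. -222.] [90. 95.] 86.4
scene cover4 0.47 [240.9, 256.0, 39.1, 22.9] 89 [ 700. -232.] [81.  8.] 84.9
scene drawer_handle 0.61 [357.1, 173.0, 81.4, 51.2] 1981 [586. 229.] [125. 297.] 7.8
scene rest_seat 0.88 [231.4, 227.9, 55.4, 62.3] 608 [ 657. -227.] [110. 119.] 86.2
scene rest_seat 0.69 [243.3, 264.6, 35.9, 13.1] 117 [ 676. -230.] [89. 28.] 67.8
scene can 0.86 [438.0, 145.9, 22.5, 43.7] 580 [590. 414.] [ 48. 206.] 41.0
scene can 0.65 [177.3, 227.9, 10.5, 16.4] 199 [ 551. -381.] [30. 56.] 85.8
scene jar 0.87 [173.6, 246.4, 21.9, 19.2] 343 [ 561. -391.] [77. 42.] 4.6
```

The top view shows two housings, at about (340,172) and (440,229). The covers and aluminium gauge are at (389,175), with the tab at (389,198), and the drawer is slightly open with its handle at (247,202). The orange and blue plates are look-alikes.

Run:
```python
from h import *
t=cv2.imread('pics/t0.png');s=cv2.imread('pics/s0.png')
f=lambda im,x,y,w,h:cv2.resize(im[y:y+h,x:x+w],(400,300),interpolation=cv2.INTER_CUBIC)
a=np.vstack([np.hstack([f(t,325,150,100,75),f(t,410,190,60,45)]),np.hstack([f(s,160,210,180,135)[:,:],f(t,200,150,100,75)])])
cv2.imwrite('pics/z0.png',a)
```

```text
(no output)
```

View pics/z0.png

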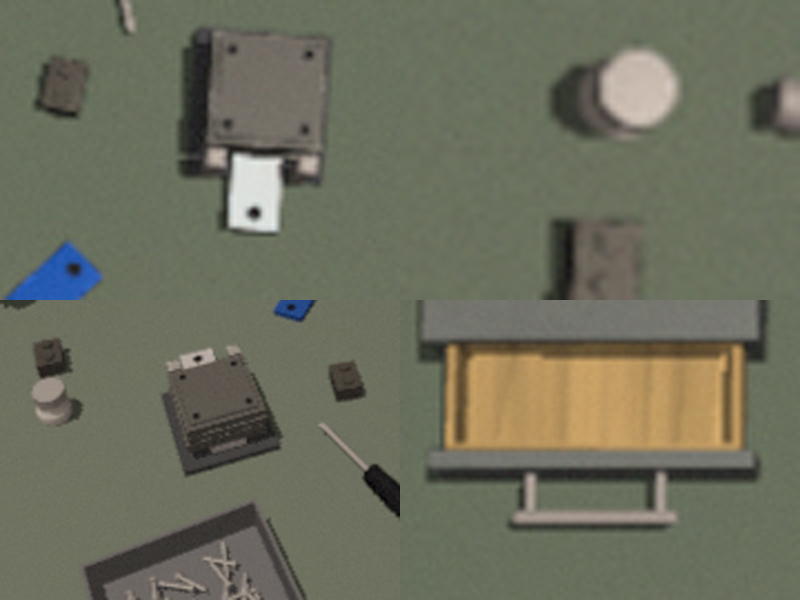

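Closer up, the rest and gauge are yawed about -4°. Housing A at (340,172) is yawed about -15°, and housing B at (440,229) is about square to the bench axes. The drawer is square to them too. I'll move to the handle.

Request:
{"fn": "drive_tool", "kwargs": {
  "plan": [
    {"tx": 0.8, "ty": 0.9, "spin": 0.6, "hand": 0.35},
    {"tx": 0.8, "ty": 0.9, "spin": 0.6, "hand": 0.35},
    {"tx": 0.8, "ty": 0.9, "spin": 0.6, "hand": 0.35},
    {"tx": 0.8, "ty": 0.9, "spin": 0.6, "hand": 0.35},
    {"tx": 0.8, "ty": 0.9, "spin": 0.6, "hand": 0.35},
    {"tx": 0.8, "ty": 0.9, "spin": 0.6, "hand": 0.35},
    {"tx": 0.8, "ty": 0.9, "spin": 0.6, "hand": 0.35},
    {"tx": 0.8, "ty": 0.9, "spin": 0.6, "hand": 0.35}
  ]
}}

```text
$.plan[0]: bad value
```

Request:
{"fn": "drive_tool", "kwargs": {
  "plan": [
    {"tx": 0.1, "ty": 1, "spin": 0.3, "hand": 0.35},
    {"tx": 0.1, "ty": 1, "spin": 0.3, "hand": 0.35},
    {"tx": 0.1, "ty": 1, "spin": 0.3, "hand": 0.35},
    {"tx": 0.1, "ty": 1, "spin": 0.3, "hand": 0.35},
    {"tx": 0.1, "ty": 1, "spin": 0.3, "hand": 0.35},
    {"tx": 0.1, "ty": 1, "spin": 0.3, "hand": 0.35},
    {"tx": 0.1, "ty": 1, "spin": 0.3, "hand": 0.35},
    {"tx": 0.1, "ty": 1, "spin": 0.3, "hand": 0.35}
  ]
}}

```text
$.plan[0]: bad value
```

Request:
{"fn": "drive_tool", "kwargs": {
  "plan": [
    {"tx": 0.1, "ty": 1, "spin": 0.3, "hand": 0.35},
    {"tx": 0.1, "ty": 1, "spin": 0.3, "hand": 0.35},
    {"tx": 0.1, "ty": 1, "spin": 0.3, "hand": 0.35},
    {"tx": 0.1, "ty": 1, "spin": 0.3, "hand": 0.35},
    {"tx": 0.1, "ty": 1, "spin": 0.3, "hand": 0.35},
    {"tx": 0.1, "ty": 1, "spin": 0.3, "hand": 0.35},
    {"tx": 0.1, "ty": 1, "spin": 0.3, "hand": 0.35},
    {"tx": 0.1, "ty": 1, "spin": 0.3, "hand": 0.35}
  ]
}}

```text
$.plan[0]: bad value
```

Request:
{"fn": "drive_tool", "kwargs": {
  "plan": [
    {"tx": 0.8, "ty": 0.9, "tz": 0, "spin": 0.6, "hand": 0.35},
    {"tx": 0.8, "ty": 0.9, "tz": 0, "spin": 0.6, "hand": 0.35},
    {"tx": 0.8, "ty": 0.9, "tz": 0, "spin": 0.6, "hand": 0.35},
    {"tx": 0.8, "ty": 0.9, "tz": 0, "spin": 0.6, "hand": 0.35},
    {"tx": 0.8, "ty": 0.9, "tz": 0, "spin": 0.6, "hand": 0.35},
    {"tx": 0.8, "ty": 0.9, "tz": 0, "spin": 0.6, "hand": 0.35},
    {"tx": 0.8, "ty": 0.9, "tz": 0, "spin": 0.6, "hand": 0.35},
    {"tx": 0.8, "ty": 0.9, "tz": 0, "spin": 0.6, "hand": 0.35}
  ]
}}

```text
t: 1.97
position: [0.4376, -0.3792, 0.2228]
eef_rot: [2.783, 1.457, 0.0]
ft_force: [0.4, -0.2, 0.6]
opening: 0.0416
gripper_force: 0.0
```

Request:
{"fn": "drive_tool", "kwargs": {
  "plan": [
    {"tx": 0.15, "ty": 1, "tz": 0, "spin": 0.25, "hand": 0.35},
    {"tx": 0.15, "ty": 1, "tz": 0, "spin": 0.25, "hand": 0.35},
    {"tx": 0.15, "ty": 1, "tz": 0, "spin": 0.25, "hand": 0.35},
    {"tx": 0.15, "ty": 1, "tz": 0, "spin": 0.25, "hand": 0.35},
    {"tx": 0.15, "ty": 1, "tz": 0, "spin": 0.25, "hand": 0.35},
    {"tx": 0.15, "ty": 1, "tz": 0, "spin": 0.25, "hand": 0.35},
    {"tx": 0.15, "ty": 1, "tz": 0, "spin": 0.25, "hand": 0.35},
    {"tx": 0.15, "ty": 1, "tz": 0, "spin": 0.25, "hand": 0.35}
  ]
}}

```text
t: 2.63
position: [0.4671, -0.1781, 0.2227]
eef_rot: [2.616, 1.739, 0.0]
ft_force: [0.6, -0.2, 0.5]
opening: 0.0305
gripper_force: 0.0
```

Request:
{"fn": "drive_tool", "kwargs": {
  "plan": [
    {"tx": 0.15, "ty": 1, "tz": 0, "spin": 0.25, "hand": 0.35},
    {"tx": 0.15, "ty": 1, "tz": 0, "spin": 0.25, "hand": 0.35},
    {"tx": 0.15, "ty": 1, "tz": 0, "spin": 0.25, "hand": 0.35},
    {"tx": 0.15, "ty": 1, "tz": 0, "spin": 0.25, "hand": 0.35},
    {"tx": 0.15, "ty": 1, "tz": 0, "spin": 0.25, "hand": 0.35},
    {"tx": 0.15, "ty": 1, "tz": 0, "spin": 0.25, "hand": 0.35},
    {"tx": 0.15, "ty": 1, "tz": 0, "spin": 0.25, "hand": 0.35},
    {"tx": 0.15, "ty": 1, "tz": 0, "spin": 0.25, "hand": 0.35}
  ]
}}

```text
t: 3.3
position: [0.4966, 0.0221, 0.2227]
eef_rot: [2.42, 2.003, 0.0]
ft_force: [-0.2, -0.8, -0.3]
opening: 0.0304
gripper_force: 0.0
```

Request:
{"fn": "drive_tool", "kwargs": {
  "plan": [
    {"tx": 0.2, "ty": 1, "tz": 0, "spin": 0.25, "hand": 0.35},
    {"tx": 0.2, "ty": 1, "tz": 0, "spin": 0.25, "hand": 0.35},
    {"tx": 0.2, "ty": 1, "tz": 0, "spin": 0.25, "hand": 0.35},
    {"tx": 0.2, "ty": 1, "tz": 0, "spin": 0.25, "hand": 0.35},
    {"tx": 0.2, "ty": 1, "tz": 0, "spin": 0.25, "hand": 0.35},
    {"tx": 0.2, "ty": 1, "tz": 0, "spin": 0.25, "hand": 0.35},
    {"tx": 0.2, "ty": 1, "tz": 0, "spin": 0.25, "hand": 0.35},
    {"tx": 0.2, "ty": 1, "tz": 0, "spin": 0.0, "hand": 0.35}
  ]
}}

```text
t: 3.97
position: [0.5363, 0.2221, 0.2226]
eef_rot: [-2.226, -2.216, -0.0]
ft_force: [-0.4, 0.5, -0.4]
opening: 0.0301
gripper_force: 0.0
```

Run:
```python
from h import *
np.set_printoptions(precision=4,suppress=True)
print('bar',px2w('top',248.7,204.5,.052),'ends',px2w('top',227.7,204.5,.052),px2w('top',269.3,204.5,.052))
print('tip',px2w('top',388,208,.018),'cover',px2w('top',391.7,172,.062),'board edge',px2w('top',248,161,.085))
save('top','t1');save('scene','s1')
for cam in('top','scene'):
  for q,z in(('housing1',0),('drawer_handle',.047)):
    for d in optics.spot_point(cam,q)[:6]:
      r,c=d['centre'];print(cam,q,round(d['confidence'],2),round(c),round(r),px2w(cam,c,r,z)[:2])
```

```text
bar [0.5297 0.2244 0.052 ] ends [0.5291 0.2902 0.052 ] [0.5302 0.1598 0.052 ]
tip [ 0.5262 -0.216   0.018 ] cover [ 0.6347 -0.2228  0.062 ] board edge [0.6612 0.2244 0.085 ]
top housing1 0.65 342 173 [ 0.6428 -0.0676]
top housing1 0.54 440 229 [ 0.4629 -0.3843]
top drawer_handle 0.93 246 204 [0.5305 0.2335]
scene housing1 0.77 184 239 [ 0.4627 -0.3771]
scene housing1 0.74 316 250 [ 0.6481 -0.0599]
scene drawer_handle 0.66 384 183 [0.5261 0.2301]
scene drawer_handle 0.59 445 178 [0.5847 0.4225]
```

View pics/s1.png

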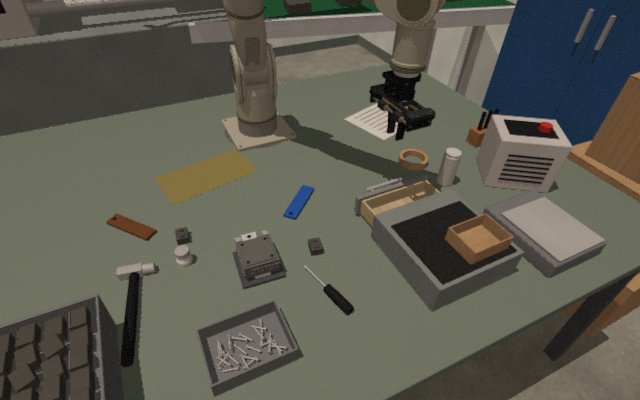

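The scene view confirms only two housings, at (182,238) and (315,246). I'll lower onto the handle, then grip.

Request:
{"fn": "drive_tool", "kwargs": {
  "plan": [
    {"tx": -0.3, "ty": 0.2, "tz": -1, "spin": 0.05, "hand": 0.35},
    {"tx": 0, "ty": 0, "tz": -1, "spin": 0, "hand": 0.35},
    {"tx": 0, "ty": 0, "tz": -1, "spin": 0, "hand": 0.35},
    {"tx": 0, "ty": 0, "tz": -1, "spin": 0, "hand": 0.35},
    {"tx": 0, "ty": 0, "tz": -1, "spin": 0, "hand": 0.35},
    {"tx": 0, "ty": 0, "tz": -0.9, "spin": 0, "hand": 0.35},
    {"tx": 0, "ty": 0, "tz": -0.9, "spin": 0, "hand": 0.35},
    {"tx": 0, "ty": 0, "tz": -0.9, "spin": 0, "hand": 0.35}
  ]
}}

```text
t: 4.93
position: [0.5296, 0.2233, 0.0292]
eef_rot: [2.225, 2.216, 0.0]
ft_force: [-0.2, 0.3, 0.1]
opening: 0.0309
gripper_force: 0.0
```

Request:
{"fn": "drive_tool", "kwargs": {
  "plan": [
    {"tx": 0, "ty": 0, "tz": 0, "spin": 0, "hand": 0},
    {"tx": 0, "ty": 0, "tz": 0, "spin": 0, "hand": 0},
    {"tx": 0, "ty": 0, "tz": 0, "spin": 0, "hand": 0},
    {"tx": 0, "ty": 0, "tz": 0, "spin": 0, "hand": 0}
  ]
}}

```text
t: 5.27
position: [0.5306, 0.2248, 0.0319]
eef_rot: [2.223, 2.217, 0.004]
ft_force: [2.3, -0.4, -0.5]
opening: 0.0112
gripper_force: 0.9
```

Request:
{"fn": "drive_tool", "kwargs": {
  "plan": [
    {"tx": 0, "ty": 0, "tz": 0, "spin": 0, "hand": 0},
    {"tx": -0.4, "ty": 0, "tz": 0, "spin": 0, "hand": 0},
    {"tx": -0.6, "ty": 0, "tz": 0, "spin": 0, "hand": 0},
    {"tx": -0.7, "ty": 0, "tz": 0, "spin": 0, "hand": 0},
    {"tx": -0.8, "ty": 0, "tz": 0, "spin": 0, "hand": 0},
    {"tx": -0.8, "ty": 0, "tz": 0, "spin": 0, "hand": 0},
    {"tx": -0.8, "ty": 0, "tz": 0, "spin": 0, "hand": 0},
    {"tx": -0.5, "ty": 0, "tz": 0, "spin": 0, "hand": 0}
  ]
}}

```text
t: 5.93
position: [0.4176, 0.2238, 0.0322]
eef_rot: [2.219, 2.214, 0.011]
ft_force: [59.5, -2.9, -43.1]
opening: 0.0119
gripper_force: 29.9
```

Request:
{"fn": "drive_tool", "kwargs": {
  "plan": [
    {"tx": 0, "ty": 0, "tz": 0, "spin": 0, "hand": 0},
    {"tx": 0, "ty": 0, "tz": 0, "spin": 0, "hand": 0},
    {"tx": 0, "ty": 0, "tz": 0, "spin": 0, "hand": 0}
  ]
}}

```text
t: 6.18
position: [0.4189, 0.2237, 0.0322]
eef_rot: [2.222, 2.212, 0.011]
ft_force: [15.1, -6.1, 2.7]
opening: 0.0098
gripper_force: 30.0
```

Request:
{"fn": "drive_tool", "kwargs": {
  "plan": [
    {"tx": 0.1, "ty": 0, "tz": 0, "spin": 0, "hand": 0.35},
    {"tx": 0, "ty": 0, "tz": 0, "spin": 0, "hand": 0.35},
    {"tx": 0, "ty": 0, "tz": 0, "spin": 0, "hand": 0.35},
    {"tx": 0, "ty": 0, "tz": 0.5, "spin": 0, "hand": 0.35},
    {"tx": 0, "ty": 0, "tz": 1, "spin": 0, "hand": 0.35},
    {"tx": 0, "ty": 0, "tz": 1, "spin": 0, "hand": 0.35},
    {"tx": 0, "ty": 0, "tz": 1, "spin": 0, "hand": 0.35},
    {"tx": 0, "ty": 0, "tz": 1, "spin": 0, "hand": 0.35}
  ]
}}

```text
t: 6.85
position: [0.4159, 0.2251, 0.1444]
eef_rot: [-2.222, -2.22, 0.0]
ft_force: [-0.0, 0.2, 0.6]
opening: 0.0303
gripper_force: 0.0
```

Request:
{"fn": "drive_tool", "kwargs": {
  "plan": [
    {"tx": 0.5, "ty": -1, "tz": 0.5, "spin": -0.9, "hand": 0.6},
    {"tx": 0.5, "ty": -1, "tz": 0, "spin": -0.9, "hand": 0.6},
    {"tx": 0.5, "ty": -1, "tz": 0, "spin": -0.9, "hand": 0.6},
    {"tx": 0.5, "ty": -1, "tz": 0, "spin": -0.9, "hand": 0.6},
    {"tx": 0.5, "ty": -1, "tz": 0, "spin": -0.9, "hand": 0.6},
    {"tx": 0.5, "ty": -1, "tz": 0, "spin": -0.9, "hand": 0.6},
    {"tx": 0.5, "ty": -1, "tz": 0, "spin": -0.9, "hand": 0.6},
    {"tx": 0.5, "ty": -1, "tz": 0, "spin": -0.9, "hand": 0.6}
  ]
}}

```text
t: 7.52
position: [0.5168, 0.024, 0.156]
eef_rot: [-2.886, -1.24, -0.001]
ft_force: [0.2, 0.2, 0.1]
opening: 0.0523
gripper_force: 0.0
```

Run:
```python
from h import *
np.set_printoptions(precision=4,suppress=True)
t=save('top','t2');save('scene','s2')
for cam in('top','scene'):
  for q,z in(('drawer_handle',.047),('drawer_floor',.022),('store_front',.085),('housing1',0),('gauge',.008)):
    for d in optics.spot_point(cam,q)[:3]:
      r,c=d['centre'];print(cam,q,round(d['confidence'],2),round(c),round(r),px2w(cam,c,r,z)[:2])
f=lambda im,x,y,w,h:cv2.resize(im[y:y+h,x:x+w,::-1],(400,300),interpolation=cv2.INTER_CUBIC)
cv2.imwrite('pics/z2.png',np.hstack([f(t,365,155,60,45+15),f(t,190,150,120,90)]))
cv2.imwrite('pics/z2.png',np.hstack([f(t,360,155,64,48+8),f(t,190,150,120,90)]))
```

```text
top drawer_handle 0.76 246 241 [0.4159 0.2299]
top drawer_floor 0.69 247 223 [0.4733 0.2341]
top store_front 0.69 244 157 [0.6741 0.2378]
top housing1 0.57 442 229 [ 0.4623 -0.3914]
top housing1 0.49 340 172 [ 0.6455 -0.0617]
top gauge 0.82 389 184 [ 0.606  -0.2199]
top gauge 0.69 328 228 [ 0.4612 -0.0238]
top gauge 0.66 480 262 [ 0.3573 -0.5074]
scene drawer_handle 0.98 362 164 [0.4162 0.2176]
scene drawer_floor 0.74 371 182 [0.484  0.2151]
scene store_front 0.69 415 201 [0.6684 0.2318]
scene housing1 0.7 316 250 [ 0.6487 -0.062 ]
scene housing1 0.66 182 238 [ 0.4539 -0.3822]
scene gauge 0.83 133 226 [ 0.3607 -0.4991]
scene gauge 0.76 297 201 [ 0.4528 -0.0307]
```

View pics/z2.png

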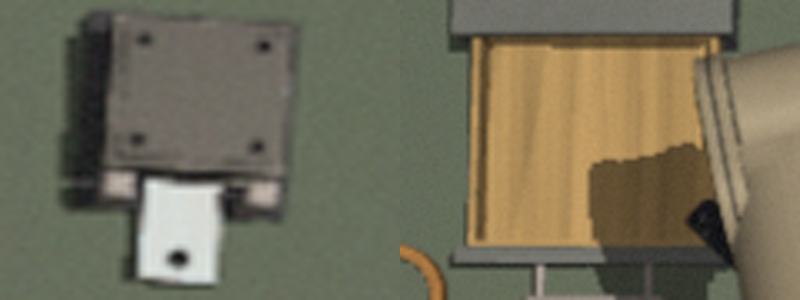

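The gauge tip is at about (388,208), unmoved, and the drawer is open about 0.19. Next I'll go to the gauge tip.

Request:
{"fn": "drive_tool", "kwargs": {
  "plan": [
    {"tx": 0.1, "ty": -0.96, "tz": 0, "spin": -0.84, "hand": 0.75},
    {"tx": 0.1, "ty": -0.96, "tz": 0, "spin": -0.84, "hand": 0.75},
    {"tx": 0.1, "ty": -0.96, "tz": 0, "spin": -0.84, "hand": 0.75},
    {"tx": 0.1, "ty": -0.96, "tz": 0, "spin": -0.84, "hand": 0.75},
    {"tx": 0.1, "ty": -0.96, "tz": 0, "spin": -0.84, "hand": 0.75},
    {"tx": 0.1, "ty": -0.96, "tz": 0, "spin": -0.84, "hand": 0.75},
    {"tx": 0.1, "ty": -0.96, "tz": 0, "spin": -0.84, "hand": 0.75},
    {"tx": 0.1, "ty": -0.96, "tz": 0, "spin": -0.84, "hand": 0.75}
  ]
}}

```text
t: 8.78
position: [0.5368, -0.1683, 0.1551]
eef_rot: [3.137, 0.168, 0.0]
ft_force: [0.0, 0.1, -0.4]
opening: 0.0651
gripper_force: 0.0
```

Request:
{"fn": "drive_tool", "kwargs": {
  "plan": [
    {"tx": 0.1, "ty": -0.96, "tz": 0, "spin": -0.84, "hand": 0.75},
    {"tx": 0, "ty": -0.96, "tz": 0, "spin": -0.84, "hand": 0.75},
    {"tx": 0, "ty": 0, "tz": -0.8, "spin": 0, "hand": 0.75},
    {"tx": 0, "ty": 0, "tz": -0.8, "spin": 0, "hand": 0.75}
  ]
}}

```text
t: 9.12
position: [0.5398, -0.2174, 0.1154]
eef_rot: [3.138, -0.107, 0.003]
ft_force: [0.2, -0.9, -0.4]
opening: 0.0653
gripper_force: 0.0
```

Request:
{"fn": "drive_tool", "kwargs": {
  "plan": [
    {"tx": 0, "ty": 0, "tz": -1, "spin": 0, "hand": 0.75},
    {"tx": 0, "ty": 0, "tz": -1, "spin": 0, "hand": 0.75},
    {"tx": 0, "ty": 0, "tz": -1, "spin": 0, "hand": 0.75},
    {"tx": 0, "ty": 0, "tz": -0.8, "spin": 0, "hand": 0.75},
    {"tx": 0, "ty": 0, "tz": -0.4, "spin": 0, "hand": 0.75},
    {"tx": 0, "ty": 0, "tz": 0, "spin": 0, "hand": 0.75}
  ]
}}

```text
t: 9.62
position: [0.5378, -0.2147, 0.0079]
eef_rot: [-3.139, 0.101, 0.006]
ft_force: [-0.5, -0.5, -0.4]
opening: 0.0652
gripper_force: 0.0
```

Request:
{"fn": "drive_tool", "kwargs": {
  "plan": [
    {"tx": 0, "ty": 0, "tz": -0.1, "spin": 0, "hand": 0},
    {"tx": 0, "ty": 0, "tz": 0, "spin": 0, "hand": 0},
    {"tx": 0, "ty": 0, "tz": 0, "spin": 0, "hand": 0},
    {"tx": 0, "ty": 0, "tz": 0, "spin": 0, "hand": 0},
    {"tx": 0, "ty": 0, "tz": 0, "spin": 0, "hand": 0},
    {"tx": 0, "ty": 0, "tz": 0, "spin": 0, "hand": 0}
  ]
}}

```text
t: 10.12
position: [0.5398, -0.2157, 0.0084]
eef_rot: [3.139, -0.102, 0.002]
ft_force: [-0.4, 0.5, 3.8]
opening: 0.0397
gripper_force: 30.0
```

Request:
{"fn": "drive_tool", "kwargs": {
  "plan": [
    {"tx": -0.2, "ty": 0.01, "tz": 0, "spin": 0, "hand": 0},
    {"tx": -0.4, "ty": 0.025, "tz": 0, "spin": 0, "hand": 0},
    {"tx": -0.4, "ty": 0.025, "tz": 0, "spin": 0, "hand": 0},
    {"tx": -0.4, "ty": 0.025, "tz": 0, "spin": 0, "hand": 0},
    {"tx": -0.4, "ty": 0.025, "tz": 0, "spin": 0, "hand": 0},
    {"tx": -0.4, "ty": 0.025, "tz": 0, "spin": 0, "hand": 0},
    {"tx": -0.4, "ty": 0.025, "tz": 0, "spin": 0, "hand": 0},
    {"tx": 0, "ty": 0, "tz": 0, "spin": 0, "hand": 0}
  ]
}}

```text
t: 10.78
position: [0.4727, -0.2114, 0.0077]
eef_rot: [3.14, -0.103, -0.001]
ft_force: [-2.8, 0.1, 1.3]
opening: 0.0397
gripper_force: 30.0
```

Request:
{"fn": "drive_tool", "kwargs": {
  "plan": [
    {"tx": -0.3, "ty": 0.02, "tz": 0, "spin": 0, "hand": 0},
    {"tx": -0.4, "ty": 0.025, "tz": 0, "spin": 0, "hand": 0},
    {"tx": -0.4, "ty": 0.025, "tz": 0, "spin": 0, "hand": 0},
    {"tx": -0.4, "ty": 0.025, "tz": 0, "spin": 0, "hand": 0},
    {"tx": -0.4, "ty": 0.025, "tz": 0, "spin": 0, "hand": 0},
    {"tx": -0.4, "ty": 0.025, "tz": 0, "spin": 0, "hand": 0},
    {"tx": -0.3, "ty": 0.025, "tz": 0, "spin": 0, "hand": 0},
    {"tx": 0, "ty": 0, "tz": 0, "spin": 0, "hand": 0}
  ]
}}

```text
t: 11.45
position: [0.407, -0.2071, 0.0072]
eef_rot: [-3.14, 0.103, 0.003]
ft_force: [-0.3, -0.4, -1.6]
opening: 0.0397
gripper_force: 30.0
```

Run:
```python
from h import *
s=save('scene','s3')
print(manip.get_obs()['opening'],manip.get_obs()['position'])
cv2.imwrite('pics/z3.png',cv2.resize(s[170:300,150:350,::-1],(800,520),interpolation=cv2.INTER_CUBIC))
```

```text
0.039880685411251726 [ 0.40826814 -0.207236    0.00746997]
```

View pics/z3.png

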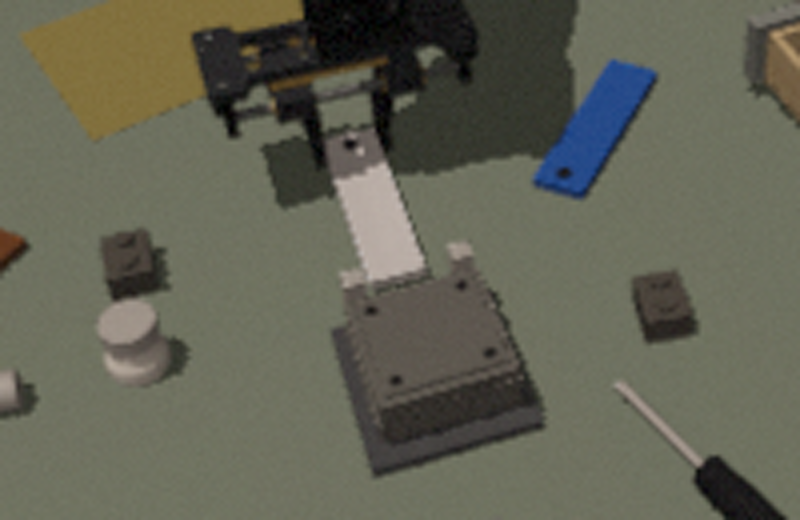

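The gauge is out, with its end at about crop (400,275) in front of the posts, and the stack has settled squarely on the rest. I'll release the gauge and regrip it at its middle.

Request:
{"fn": "drive_tool", "kwargs": {
  "plan": [
    {"tx": 0, "ty": 0, "tz": -0.15, "spin": 0, "hand": 0},
    {"tx": 0, "ty": 0, "tz": -0.05, "spin": 0, "hand": 0.7},
    {"tx": 0, "ty": 0, "tz": 0, "spin": 0, "hand": 0.7},
    {"tx": 0, "ty": 0, "tz": 0, "spin": 0, "hand": 0.7},
    {"tx": 0.6, "ty": -0.04, "tz": 0, "spin": 0, "hand": 0.7},
    {"tx": 0.6, "ty": -0.04, "tz": 0, "spin": 0, "hand": 0.7},
    {"tx": 0.6, "ty": -0.04, "tz": 0, "spin": 0, "hand": 0.7},
    {"tx": 0.6, "ty": -0.04, "tz": 0, "spin": 0, "hand": 0.7}
  ]
}}

```text
t: 12.17
position: [0.4704, -0.2112, 0.0027]
eef_rot: [3.14, -0.102, 0.001]
ft_force: [-0.1, 0.6, 0.3]
opening: 0.0605
gripper_force: 0.0
```

Request:
{"fn": "drive_tool", "kwargs": {
  "plan": [
    {"tx": 0, "ty": 0, "tz": 0, "spin": 0, "hand": 0},
    {"tx": 0, "ty": 0, "tz": 0, "spin": 0, "hand": 0},
    {"tx": 0, "ty": 0, "tz": 0, "spin": 0, "hand": 0},
    {"tx": 0, "ty": 0, "tz": 0, "spin": 0, "hand": 0},
    {"tx": 0, "ty": 0, "tz": 0, "spin": 0, "hand": 0},
    {"tx": 0, "ty": 0, "tz": 0, "spin": 0, "hand": 0}
  ]
}}

```text
t: 12.67
position: [0.4686, -0.2112, 0.0025]
eef_rot: [3.14, -0.102, -0.001]
ft_force: [-0.3, 0.2, -1.5]
opening: 0.0395
gripper_force: 30.0
```

Request:
{"fn": "drive_tool", "kwargs": {
  "plan": [
    {"tx": 0, "ty": 0, "tz": 1, "spin": 0, "hand": 0},
    {"tx": 0, "ty": 0, "tz": 1, "spin": 0, "hand": 0},
    {"tx": 0, "ty": 0, "tz": 1, "spin": 0, "hand": 0},
    {"tx": 0, "ty": 0, "tz": 1, "spin": 0, "hand": 0},
    {"tx": 0, "ty": 0, "tz": 1, "spin": 0, "hand": 0},
    {"tx": 0.2, "ty": 0.8, "tz": 0, "spin": 0.1, "hand": 0},
    {"tx": 0.2, "ty": 0.8, "tz": 0, "spin": 0.1, "hand": 0},
    {"tx": 0.2, "ty": 0.8, "tz": 0, "spin": 0.1, "hand": 0}
  ]
}}

```text
t: 13.33
position: [0.4842, -0.1507, 0.1279]
eef_rot: [3.141, -0.054, 0.001]
ft_force: [-0.1, 0.2, -2.5]
opening: 0.0397
gripper_force: 30.0
```

Request:
{"fn": "drive_tool", "kwargs": {
  "plan": [
    {"tx": 0.2, "ty": 1, "tz": 0, "spin": 0.05, "hand": 0},
    {"tx": 0.2, "ty": 1, "tz": 0, "spin": 0.05, "hand": 0},
    {"tx": 0.2, "ty": 1, "tz": 0, "spin": 0.05, "hand": 0},
    {"tx": 0.2, "ty": 1, "tz": 0, "spin": 0.05, "hand": 0},
    {"tx": 0.2, "ty": 1, "tz": 0, "spin": 0.05, "hand": 0},
    {"tx": 0.2, "ty": 1, "tz": 0, "spin": 0.05, "hand": 0},
    {"tx": 0.2, "ty": 1, "tz": 0, "spin": 0.05, "hand": 0},
    {"tx": 0.2, "ty": 1, "tz": 0, "spin": 0, "hand": 0}
  ]
}}

```text
t: 14.0
position: [0.524, 0.0498, 0.1274]
eef_rot: [3.141, 0.005, -0.001]
ft_force: [1.9, 1.1, -1.6]
opening: 0.0394
gripper_force: 30.0
```

Request:
{"fn": "drive_tool", "kwargs": {
  "plan": [
    {"tx": 0.25, "ty": 1, "tz": 0, "spin": 0, "hand": 0},
    {"tx": 0.25, "ty": 1, "tz": 0, "spin": 0, "hand": 0},
    {"tx": 0.25, "ty": 1, "tz": 0, "spin": 0, "hand": 0},
    {"tx": 0.25, "ty": 1, "tz": 0, "spin": 0, "hand": 0},
    {"tx": 0.28, "ty": 1, "tz": 0, "spin": 0, "hand": 0},
    {"tx": 0, "ty": 0, "tz": -0.5, "spin": 0, "hand": 0}
  ]
}}

```text
t: 14.5
position: [0.5571, 0.1804, 0.117]
eef_rot: [-3.137, -0.014, -0.006]
ft_force: [-0.1, 1.1, -1.6]
opening: 0.0398
gripper_force: 30.0
```

Run:
```python
from h import *
s=save('scene','s4');t=save('top','t4')
f=lambda im,x,y,w,h:cv2.resize(im[y:y+h,x:x+w,::-1],(400,300),interpolation=cv2.INTER_CUBIC)
cv2.imwrite('pics/z4.png',np.hstack([f(s,330,110,160,120),f(t,190,150,140,105)]))
```

```text
(no output)
```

View pics/z4.png

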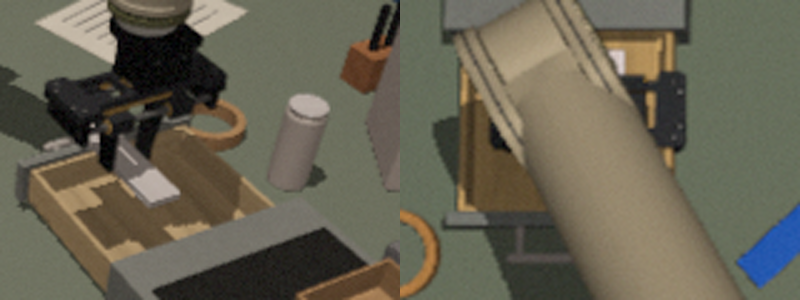

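The gauge hangs level over the open drawer. I'll lower it and release.

Request:
{"fn": "drive_tool", "kwargs": {
  "plan": [
    {"tx": 0, "ty": -0.2, "tz": -0.7, "spin": 0, "hand": 0},
    {"tx": 0, "ty": 0, "tz": -0.7, "spin": 0, "hand": 0},
    {"tx": 0, "ty": 0, "tz": -0.7, "spin": 0, "hand": 0},
    {"tx": 0, "ty": 0, "tz": -0.7, "spin": 0, "hand": 0},
    {"tx": 0, "ty": 0, "tz": -0.5, "spin": 0, "hand": 0},
    {"tx": 0, "ty": 0, "tz": -0.2, "spin": 0, "hand": 0},
    {"tx": 0, "ty": 0, "tz": 0, "spin": 0, "hand": 0}
  ]
}}

```text
t: 15.18
position: [0.5556, 0.1678, 0.0266]
eef_rot: [3.141, 0.004, -0.003]
ft_force: [-0.4, -1.0, -1.8]
opening: 0.0395
gripper_force: 30.0
```

Request:
{"fn": "drive_tool", "kwargs": {
  "plan": [
    {"tx": 0, "ty": 0, "tz": 0, "spin": 0, "hand": 0.6},
    {"tx": 0, "ty": 0, "tz": 0, "spin": 0, "hand": 0.6},
    {"tx": 0, "ty": 0, "tz": 0.3, "spin": 0, "hand": 0.6},
    {"tx": 0, "ty": 0, "tz": 1, "spin": 0, "hand": 0.6},
    {"tx": 0, "ty": 0, "tz": 1, "spin": 0, "hand": 0.6},
    {"tx": 0, "ty": 0, "tz": 1, "spin": 0, "hand": 0.6},
    {"tx": 0, "ty": 0, "tz": 1, "spin": 0, "hand": 0.6},
    {"tx": 0, "ty": -0.5, "tz": 0.8, "spin": 0, "hand": 0.6}
  ]
}}

```text
t: 15.85
position: [0.5565, 0.1594, 0.1589]
eef_rot: [-3.139, -0.011, -0.005]
ft_force: [0.7, 0.5, 1.2]
opening: 0.0522
gripper_force: 0.0
```

Request:
{"fn": "drive_tool", "kwargs": {
  "plan": [
    {"tx": 0, "ty": -1, "tz": 0, "spin": -0.3, "hand": 0.6},
    {"tx": 0, "ty": -1, "tz": 0, "spin": -0.3, "hand": 0.6},
    {"tx": 0, "ty": -1, "tz": 0, "spin": -0.3, "hand": 0.6},
    {"tx": 0.3, "ty": -1, "tz": 0, "spin": -0.3, "hand": 0.6},
    {"tx": 0.3, "ty": -0.5, "tz": 0, "spin": -0.3, "hand": 0.6}
  ]
}}

```text
t: 16.27
position: [0.572, 0.0403, 0.1567]
eef_rot: [3.13, -0.249, 0.003]
ft_force: [0.4, -1.0, 0.1]
opening: 0.0523
gripper_force: 0.0
```

Run:
```python
from h import *
s=save('scene','s5');t=save('top','t5')
f=lambda im,x,y,w,h:cv2.resize(im[y:y+h,x:x+w,::-1],(400,300),interpolation=cv2.INTER_CUBIC)
cv2.imwrite('pics/z5.png',np.vstack([np.hstack([f(s,296,232,40,30),f(s,160,220,60,45)]),np.hstack([f(t,320,158,40,30),f(t,420,215,40,30)])]))
for cam in('top','scene'):
  for d in optics.spot_point(cam,'housing1')[:3]:
      r,c=d['centre'];print(cam,round(d['confidence'],2),c,r,px2w(cam,c,r,0)[:2])
```

```text
top 0.67 341.4 174.7 [ 0.63654271 -0.06663208]
top 0.44 441.2 228.4 [ 0.46356658 -0.38914332]
scene 0.63 185.0 238.5 [ 0.46139794 -0.37464305]
scene 0.57 318.9 251.3 [ 0.65645913 -0.0568039 ]
```

View pics/z5.png

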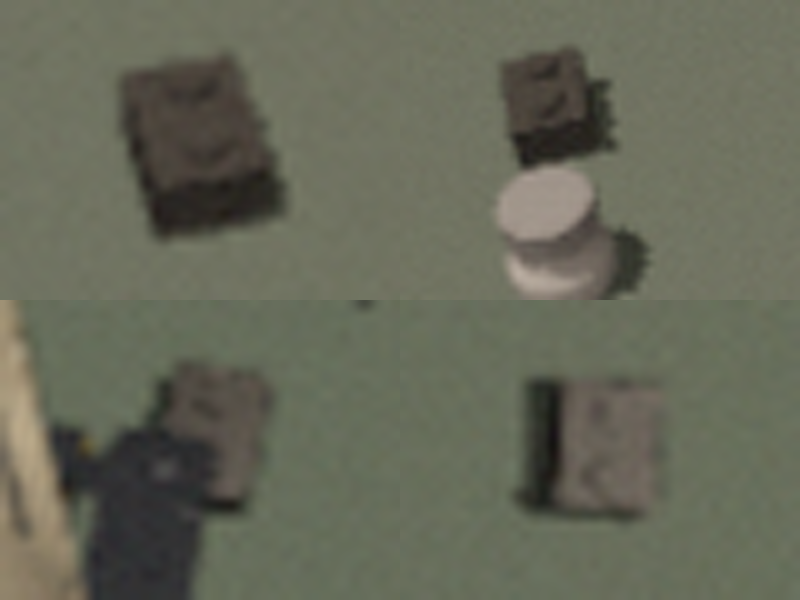

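Both housings show clearly: A has its top face at scene (308-323,237-250), and B at top (436-446,223-236). I'll compute positions from the top-face corners.

Run:
```python
from h import *
np.set_printoptions(precision=4,suppress=True)
def q(cam,pts,s,o):
    w=np.array([px2w(cam,o[0]+x*s,o[1]+y*s,.024)[:2] for x,y in pts]);print(w.mean(0));e=np.roll(w,-1,0)-w
    print([(round(float(np.hypot(*k)),3),round(float(np.degrees(np.arctan2(k[1],k[0]))))) for k in e])
q('scene',[(122,72),(238,52),(270,158),(148,187)],.1,(296,232))
q('scene',[(103,62),(180,50),(188,115),(113,135)],.15,(160,220))
q('top',[(158,78),(263,80),(262,212),(156,215)],.1,(420,215))
```

```text
[ 0.6469 -0.0632]
[(0.032, 79), (0.039, -14), (0.034, -97), (0.041, 164)]
[ 0.4636 -0.3788]
[(0.031, 79), (0.038, -7), (0.03, -93), (0.043, 175)]
[ 0.4579 -0.3827]
[(0.033, -91), (0.042, 179), (0.034, 92), (0.044, -2)]
```

Request:
{"fn": "drive_tool", "kwargs": {
  "plan": [
    {"tx": 0.6, "ty": -0.82, "tz": 0, "spin": -0.16, "hand": 0.62},
    {"tx": 0.6, "ty": -0.82, "tz": 0, "spin": -0.16, "hand": 0.62},
    {"tx": 0.6, "ty": -0.82, "tz": 0, "spin": -0.16, "hand": 0.62},
    {"tx": 0.6, "ty": -0.82, "tz": 0, "spin": -0.16, "hand": 0.62},
    {"tx": 0.55, "ty": -0.82, "tz": 0, "spin": -0.16, "hand": 0.62},
    {"tx": 0, "ty": 0, "tz": -0.8, "spin": 0, "hand": 0.62},
    {"tx": 0, "ty": 0, "tz": -0.8, "spin": 0, "hand": 0.62}
  ]
}}

```text
t: 17.05
position: [0.6466, -0.058, 0.1156]
eef_rot: [-3.119, 0.372, -0.004]
ft_force: [0.3, 0.8, -0.8]
opening: 0.0542
gripper_force: 0.0
```

Request:
{"fn": "drive_tool", "kwargs": {
  "plan": [
    {"tx": 0, "ty": -0.1, "tz": -0.9, "spin": 0, "hand": 0.62},
    {"tx": 0, "ty": 0, "tz": -0.9, "spin": 0, "hand": 0.62},
    {"tx": 0, "ty": 0, "tz": -0.9, "spin": 0, "hand": 0.62},
    {"tx": 0, "ty": 0, "tz": -0.9, "spin": 0, "hand": 0.62},
    {"tx": 0, "ty": 0, "tz": -0.7, "spin": 0, "hand": 0.62},
    {"tx": 0, "ty": 0, "tz": 0, "spin": 0, "hand": 0},
    {"tx": 0, "ty": 0, "tz": 0, "spin": 0, "hand": 0},
    {"tx": 0, "ty": 0, "tz": 0, "spin": 0, "hand": 0}
  ]
}}

```text
t: 17.72
position: [0.6461, -0.0599, 0.0091]
eef_rot: [-3.119, 0.37, -0.003]
ft_force: [-0.5, -0.5, 0.4]
opening: 0.0412
gripper_force: 0.3
```

Request:
{"fn": "drive_tool", "kwargs": {
  "plan": [
    {"tx": 0, "ty": 0, "tz": 0, "spin": 0, "hand": 0},
    {"tx": 0, "ty": 0, "tz": 0, "spin": 0, "hand": 0},
    {"tx": 0, "ty": 0, "tz": 0, "spin": 0, "hand": 0}
  ]
}}

```text
t: 17.97
position: [0.6462, -0.0607, 0.0093]
eef_rot: [-3.119, 0.372, -0.004]
ft_force: [-1.6, 0.5, 6.3]
opening: 0.0316
gripper_force: 30.0
```

Request:
{"fn": "drive_tool", "kwargs": {
  "plan": [
    {"tx": 0, "ty": 0, "tz": 1, "spin": 0, "hand": 0},
    {"tx": 0, "ty": 0, "tz": 1, "spin": 0, "hand": 0},
    {"tx": 0, "ty": 0, "tz": 1, "spin": 0, "hand": 0},
    {"tx": 0, "ty": 0, "tz": 1, "spin": 0, "hand": 0},
    {"tx": 0, "ty": 0, "tz": 1, "spin": 0, "hand": 0},
    {"tx": -0.3, "ty": 0.8, "tz": 0, "spin": 0.3, "hand": 0},
    {"tx": -0.3, "ty": 0.9, "tz": 0, "spin": 0.3, "hand": 0},
    {"tx": -0.3, "ty": 1, "tz": 0, "spin": 0.3, "hand": 0}
  ]
}}

```text
t: 18.63
position: [0.6217, 0.0076, 0.1325]
eef_rot: [3.133, -0.223, -0.0]
ft_force: [-0.1, 0.2, -0.7]
opening: 0.0317
gripper_force: 30.0
```

Request:
{"fn": "drive_tool", "kwargs": {
  "plan": [
    {"tx": -0.2, "ty": 1, "tz": 0, "spin": 0.2, "hand": 0},
    {"tx": -0.2, "ty": 1, "tz": 0, "spin": 0.2, "hand": 0},
    {"tx": -0.2, "ty": 1, "tz": 0, "spin": 0.2, "hand": 0},
    {"tx": -0.2, "ty": 1, "tz": 0, "spin": 0.2, "hand": 0},
    {"tx": -0.2, "ty": 1, "tz": 0, "spin": 0.2, "hand": 0},
    {"tx": 0, "ty": 1, "tz": 0, "spin": 0.2, "hand": 0},
    {"tx": 0, "ty": 1, "tz": 0, "spin": 0.2, "hand": 0},
    {"tx": 0, "ty": 1, "tz": 0, "spin": 0, "hand": 0}
  ]
}}

```text
t: 19.3
position: [0.5954, 0.2096, 0.1316]
eef_rot: [3.141, 0.013, -0.003]
ft_force: [0.5, -0.3, -0.0]
opening: 0.0319
gripper_force: 30.0
```

Request:
{"fn": "drive_tool", "kwargs": {
  "plan": [
    {"tx": 0, "ty": 0.8, "tz": 0, "spin": 0, "hand": 0},
    {"tx": 0, "ty": 0.8, "tz": 0, "spin": 0, "hand": 0},
    {"tx": 0, "ty": 0.7, "tz": 0, "spin": 0, "hand": 0},
    {"tx": 0, "ty": 0, "tz": -0.9, "spin": 0, "hand": 0},
    {"tx": 0, "ty": 0, "tz": -0.9, "spin": 0, "hand": 0},
    {"tx": 0, "ty": 0, "tz": -0.9, "spin": 0, "hand": 0},
    {"tx": 0, "ty": 0, "tz": -0.8, "spin": 0, "hand": 0},
    {"tx": 0, "ty": 0, "tz": -0.3, "spin": 0, "hand": 0}
  ]
}}

```text
t: 19.97
position: [0.5937, 0.2649, 0.0335]
eef_rot: [3.14, 0.011, -0.009]
ft_force: [-0.7, -1.5, 0.1]
opening: 0.0315
gripper_force: 30.0
```

Request:
{"fn": "drive_tool", "kwargs": {
  "plan": [
    {"tx": 0, "ty": 0, "tz": -0.05, "spin": 0, "hand": 0},
    {"tx": 0, "ty": 0, "tz": 0, "spin": 0, "hand": 0.55},
    {"tx": 0, "ty": 0, "tz": 0, "spin": 0, "hand": 0.55},
    {"tx": 0, "ty": 0, "tz": 0, "spin": 0, "hand": 0.55},
    {"tx": 0, "ty": 0, "tz": 0.7, "spin": 0, "hand": 0.55},
    {"tx": 0, "ty": 0, "tz": 1, "spin": 0, "hand": 0.55},
    {"tx": 0, "ty": 0, "tz": 1, "spin": 0, "hand": 0.55},
    {"tx": 0, "ty": 0, "tz": 1, "spin": 0, "hand": 0.55}
  ]
}}

```text
t: 20.63
position: [0.5977, 0.2641, 0.1311]
eef_rot: [-3.141, -0.005, -0.002]
ft_force: [0.3, -0.5, -0.3]
opening: 0.0476
gripper_force: 0.0
```

Request:
{"fn": "drive_tool", "kwargs": {
  "plan": [
    {"tx": 0, "ty": -1, "tz": 0.5, "spin": 0, "hand": 0.6},
    {"tx": -0.2, "ty": -1, "tz": 0, "spin": 0, "hand": 0.6},
    {"tx": -0.2, "ty": -1, "tz": 0, "spin": 0, "hand": 0.6},
    {"tx": -0.2, "ty": -1, "tz": 0, "spin": 0, "hand": 0.6},
    {"tx": -0.2, "ty": -1, "tz": 0, "spin": 0, "hand": 0.6},
    {"tx": -0.2, "ty": -1, "tz": 0, "spin": 0, "hand": 0.6},
    {"tx": -0.2, "ty": -1, "tz": 0, "spin": 0, "hand": 0.6},
    {"tx": -0.2, "ty": -1, "tz": 0, "spin": 0, "hand": 0.6}
  ]
}}

```text
t: 21.3
position: [0.5626, 0.0628, 0.1426]
eef_rot: [3.141, 0.005, 0.003]
ft_force: [0.2, -0.1, -0.1]
opening: 0.0521
gripper_force: 0.0
```

Request:
{"fn": "drive_tool", "kwargs": {
  "plan": [
    {"tx": -0.25, "ty": -1, "tz": 0, "spin": -0.05, "hand": 0.6},
    {"tx": -0.25, "ty": -1, "tz": 0, "spin": -0.05, "hand": 0.6},
    {"tx": -0.25, "ty": -1, "tz": 0, "spin": -0.05, "hand": 0.6},
    {"tx": -0.25, "ty": -1, "tz": 0, "spin": -0.05, "hand": 0.6},
    {"tx": -0.25, "ty": -1, "tz": 0, "spin": -0.05, "hand": 0.6},
    {"tx": -0.25, "ty": -1, "tz": 0, "spin": -0.05, "hand": 0.6},
    {"tx": -0.25, "ty": -1, "tz": 0, "spin": 0, "hand": 0.6},
    {"tx": -0.25, "ty": -1, "tz": 0, "spin": 0, "hand": 0.6}
  ]
}}

```text
t: 21.97
position: [0.5126, -0.1373, 0.1426]
eef_rot: [3.14, -0.044, 0.003]
ft_force: [0.3, 0.7, -0.1]
opening: 0.0523
gripper_force: 0.0
```

Run:
```python
from h import *
s=save('scene','s6');t=save('top','t6')
f=lambda im,x,y,w,h:cv2.resize(im[y:y+h,x:x+w,::-1],(400,300),interpolation=cv2.INTER_CUBIC)
cv2.imwrite('pics/z6.png',np.vstack([np.hstack([f(s,340,150,140,105),f(s,150,200,80,60)]),np.hstack([f(t,190,150,120,90),f(t,420,205,60,45)])]))
for cam in('top','scene'):
  for d in optics.spot_point(cam,'housing1')[:4]:
      r,c=d['centre'];print(cam,round(d['confidence'],2),c,r,px2w(cam,c,r,0)[:2])
print(manip.get_obs()['position'])
```

```text
top 0.52 440.9 228.7 [ 0.46258994 -0.38816118]
top 0.47 224.6 195.1 [0.56620312 0.31288028]
scene 0.59 185.9 240.2 [ 0.46878492 -0.37369197]
scene 0.58 254.9 258.4 [ 0.60851582 -0.22185262]
scene 0.48 256.3 256.6 [ 0.60423179 -0.21645745]
[ 0.51290356 -0.13638789  0.14228149]
```

View pics/z6.png

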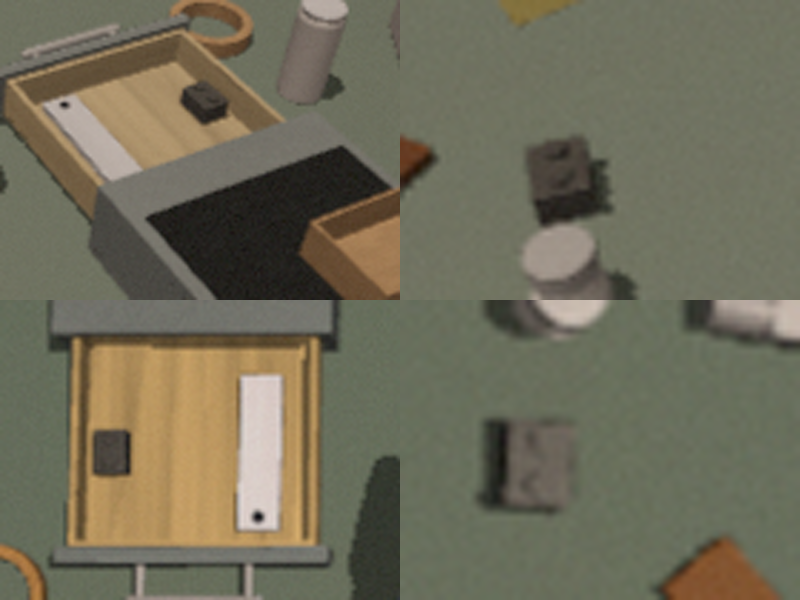

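Housing A was knocked aside to top (223,195) but is still inside the drawer, and the gauge is lying flat. Housing B hasn't moved, so I'll fetch it.

Request:
{"fn": "drive_tool", "kwargs": {
  "plan": [
    {"tx": -0.21, "ty": -1, "tz": 0, "spin": 0, "hand": 0.62},
    {"tx": -0.21, "ty": -1, "tz": 0, "spin": 0, "hand": 0.62},
    {"tx": -0.21, "ty": -1, "tz": 0, "spin": 0, "hand": 0.62},
    {"tx": -0.21, "ty": -1, "tz": 0, "spin": -0.05, "hand": 0.62},
    {"tx": -0.21, "ty": -1, "tz": 0, "spin": -0.05, "hand": 0.62},
    {"tx": -0.21, "ty": -1, "tz": 0, "spin": -0.05, "hand": 0.62},
    {"tx": -0.21, "ty": -1, "tz": 0, "spin": -0.05, "hand": 0.62},
    {"tx": -0.21, "ty": -1, "tz": 0, "spin": 0, "hand": 0.62}
  ]
}}

```text
t: 22.83
position: [0.4716, -0.3358, 0.142]
eef_rot: [3.141, -0.074, 0.002]
ft_force: [0.0, -0.6, 0.1]
opening: 0.0541
gripper_force: 0.0
```

Request:
{"fn": "drive_tool", "kwargs": {
  "plan": [
    {"tx": -0.21, "ty": -1, "tz": 0, "spin": 0, "hand": 0.62},
    {"tx": -0.21, "ty": -0.8, "tz": 0, "spin": 0, "hand": 0.62},
    {"tx": 0, "ty": 0, "tz": -0.9, "spin": 0, "hand": 0.62},
    {"tx": 0, "ty": 0, "tz": -0.9, "spin": 0, "hand": 0.62},
    {"tx": 0, "ty": 0, "tz": -0.9, "spin": 0, "hand": 0.62}
  ]
}}

```text
t: 23.25
position: [0.4616, -0.3802, 0.0738]
eef_rot: [3.14, -0.075, 0.003]
ft_force: [0.6, 0.1, 0.4]
opening: 0.0538
gripper_force: 0.0
```

Request:
{"fn": "drive_tool", "kwargs": {
  "plan": [
    {"tx": 0, "ty": 0, "tz": -0.9, "spin": 0, "hand": 0.62},
    {"tx": 0, "ty": 0, "tz": -0.9, "spin": 0, "hand": 0.62},
    {"tx": 0, "ty": 0, "tz": -0.75, "spin": 0, "hand": 0.62},
    {"tx": 0, "ty": 0, "tz": 0, "spin": 0, "hand": 0},
    {"tx": 0, "ty": 0, "tz": 0, "spin": 0, "hand": 0},
    {"tx": 0, "ty": 0, "tz": 0, "spin": 0, "hand": 0},
    {"tx": 0, "ty": 0, "tz": 0, "spin": 0, "hand": 0},
    {"tx": 0, "ty": 0, "tz": 0, "spin": 0, "hand": 0}
  ]
}}

```text
t: 23.92
position: [0.4613, -0.3815, 0.0118]
eef_rot: [3.139, -0.077, 0.004]
ft_force: [0.7, 0.2, 4.0]
opening: 0.032
gripper_force: 29.5
```

Request:
{"fn": "drive_tool", "kwargs": {
  "plan": [
    {"tx": 0, "ty": 0, "tz": 0, "spin": 0, "hand": 0},
    {"tx": 0, "ty": 0, "tz": 0.8, "spin": 0, "hand": 0},
    {"tx": 0, "ty": 0, "tz": 0.8, "spin": 0, "hand": 0},
    {"tx": 0, "ty": 0, "tz": 0.8, "spin": 0, "hand": 0},
    {"tx": 0, "ty": 0, "tz": 0.8, "spin": 0, "hand": 0},
    {"tx": 0, "ty": 0, "tz": 0.9, "spin": 0, "hand": 0},
    {"tx": 0, "ty": 0, "tz": 0.9, "spin": 0, "hand": 0}
  ]
}}

```text
t: 24.5
position: [0.46, -0.3811, 0.1366]
eef_rot: [3.14, -0.077, 0.001]
ft_force: [-0.3, 0.2, -0.5]
opening: 0.0317
gripper_force: 29.5
```

Request:
{"fn": "drive_tool", "kwargs": {
  "plan": [
    {"tx": 0.1, "ty": 1, "tz": 0, "spin": 0.05, "hand": 0},
    {"tx": 0.1, "ty": 1, "tz": 0, "spin": 0.05, "hand": 0},
    {"tx": 0.1, "ty": 1, "tz": 0, "spin": 0.05, "hand": 0},
    {"tx": 0.1, "ty": 1, "tz": 0, "spin": 0.05, "hand": 0},
    {"tx": 0.1, "ty": 1, "tz": 0, "spin": 0.05, "hand": 0},
    {"tx": 0.1, "ty": 1, "tz": 0, "spin": 0.05, "hand": 0},
    {"tx": 0.1, "ty": 1, "tz": 0, "spin": 0.05, "hand": 0},
    {"tx": 0.1, "ty": 1, "tz": 0, "spin": 0.05, "hand": 0}
  ]
}}

```text
t: 25.17
position: [0.4801, -0.18, 0.1357]
eef_rot: [3.141, -0.011, 0.001]
ft_force: [-0.2, 0.7, -0.4]
opening: 0.0318
gripper_force: 29.5
```

Request:
{"fn": "drive_tool", "kwargs": {
  "plan": [
    {"tx": 0.15, "ty": 1, "tz": 0, "spin": 0, "hand": 0},
    {"tx": 0.15, "ty": 1, "tz": 0, "spin": 0, "hand": 0},
    {"tx": 0.15, "ty": 1, "tz": 0, "spin": 0, "hand": 0},
    {"tx": 0.15, "ty": 1, "tz": 0, "spin": 0, "hand": 0},
    {"tx": 0.15, "ty": 1, "tz": 0, "spin": 0, "hand": 0},
    {"tx": 0.15, "ty": 1, "tz": 0, "spin": 0, "hand": 0},
    {"tx": 0.15, "ty": 1, "tz": 0, "spin": 0, "hand": 0},
    {"tx": 0.15, "ty": 1, "tz": 0, "spin": 0, "hand": 0}
  ]
}}

```text
t: 25.83
position: [0.5102, 0.02, 0.1357]
eef_rot: [3.141, -0.012, 0.002]
ft_force: [1.4, -0.7, -0.5]
opening: 0.0317
gripper_force: 29.5
```

Request:
{"fn": "drive_tool", "kwargs": {
  "plan": [
    {"tx": 0.15, "ty": 1, "tz": 0, "spin": 0, "hand": 0},
    {"tx": 0.15, "ty": 1, "tz": 0, "spin": 0, "hand": 0},
    {"tx": 0.15, "ty": 1, "tz": 0, "spin": 0, "hand": 0},
    {"tx": 0.15, "ty": 1, "tz": 0, "spin": 0, "hand": 0},
    {"tx": 0.15, "ty": 1, "tz": 0, "spin": 0, "hand": 0},
    {"tx": 0.15, "ty": 1, "tz": 0, "spin": 0, "hand": 0},
    {"tx": 0.15, "ty": 1, "tz": 0, "spin": 0, "hand": 0},
    {"tx": 0.15, "ty": 1, "tz": 0, "spin": 0, "hand": 0}
  ]
}}

```text
t: 26.5
position: [0.5403, 0.22, 0.1357]
eef_rot: [3.141, -0.012, 0.002]
ft_force: [-0.9, -0.4, -0.5]
opening: 0.0318
gripper_force: 29.5
```

Still held. I'll lower it to a TCP height of about 0.037 and release.

Request:
{"fn": "drive_tool", "kwargs": {
  "plan": [
    {"tx": 0, "ty": 0.8, "tz": 0, "spin": 0, "hand": 0},
    {"tx": 0, "ty": 0, "tz": -0.8, "spin": 0, "hand": 0},
    {"tx": 0, "ty": 0, "tz": -0.8, "spin": 0, "hand": 0},
    {"tx": 0, "ty": 0, "tz": -0.8, "spin": 0, "hand": 0},
    {"tx": 0, "ty": 0, "tz": -0.8, "spin": 0, "hand": 0},
    {"tx": 0, "ty": 0, "tz": -0.5, "spin": 0, "hand": 0},
    {"tx": 0, "ty": 0, "tz": -0.3, "spin": 0, "hand": 0},
    {"tx": 0, "ty": 0, "tz": 0, "spin": 0, "hand": 0}
  ]
}}

```text
t: 27.17
position: [0.54, 0.2387, 0.0346]
eef_rot: [3.141, -0.012, -0.001]
ft_force: [-0.6, 1.0, -0.2]
opening: 0.0318
gripper_force: 29.7
```

Request:
{"fn": "drive_tool", "kwargs": {
  "plan": [
    {"tx": 0, "ty": 0, "tz": 0, "spin": 0, "hand": 0.55},
    {"tx": 0, "ty": 0, "tz": 0, "spin": 0, "hand": 0.55},
    {"tx": 0, "ty": 0, "tz": 0, "spin": 0, "hand": 0.55},
    {"tx": 0, "ty": 0, "tz": 0.7, "spin": 0, "hand": 0.55},
    {"tx": 0, "ty": 0, "tz": 1, "spin": 0, "hand": 0.55},
    {"tx": 0, "ty": 0, "tz": 1, "spin": 0, "hand": 0.55},
    {"tx": 0, "ty": 0, "tz": 1, "spin": 0, "hand": 0.55},
    {"tx": 0, "ty": 0, "tz": 1, "spin": 0, "hand": 0}
  ]
}}

```text
t: 27.83
position: [0.5401, 0.239, 0.1544]
eef_rot: [-3.141, 0.011, -0.001]
ft_force: [0.1, 0.4, 0.2]
opening: 0.0457
gripper_force: 0.0
```

Request:
{"fn": "drive_tool", "kwargs": {
  "plan": [
    {"tx": -0.8, "ty": -0.1, "tz": 0, "spin": 0, "hand": 0},
    {"tx": -0.8, "ty": -0.1, "tz": 0, "spin": 0, "hand": 0},
    {"tx": -0.8, "ty": -0.1, "tz": 0, "spin": 0, "hand": 0},
    {"tx": -0.8, "ty": -0.1, "tz": 0, "spin": 0, "hand": 0},
    {"tx": -0.8, "ty": -0.1, "tz": 0, "spin": 0, "hand": 0},
    {"tx": -0.9, "ty": 0, "tz": 0, "spin": 0, "hand": 0},
    {"tx": -0.9, "ty": 0, "tz": 0, "spin": 0, "hand": 0},
    {"tx": -0.9, "ty": 0, "tz": 0, "spin": 0, "hand": 0}
  ]
}}

```text
t: 28.5
position: [0.3716, 0.2264, 0.153]
eef_rot: [3.142, -0.011, 0.002]
ft_force: [-0.1, 0.5, 1.0]
opening: 0.0018
gripper_force: 0.0
```

Run:
```python
from h import *
s=save('scene','s7');t=save('top','t7')
f=lambda im,x,y,w,h:cv2.resize(im[y:y+h,x:x+w,::-1],(400,300),interpolation=cv2.INTER_CUBIC)
cv2.imwrite('pics/z7.png',np.vstack([np.hstack([f(s,330,130,140,105),f(s,220,210,80,60)]),np.hstack([f(t,190,150,120,90),f(t,360,145,60,45)])]))
```

```text
(no output)
```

View pics/z7.png

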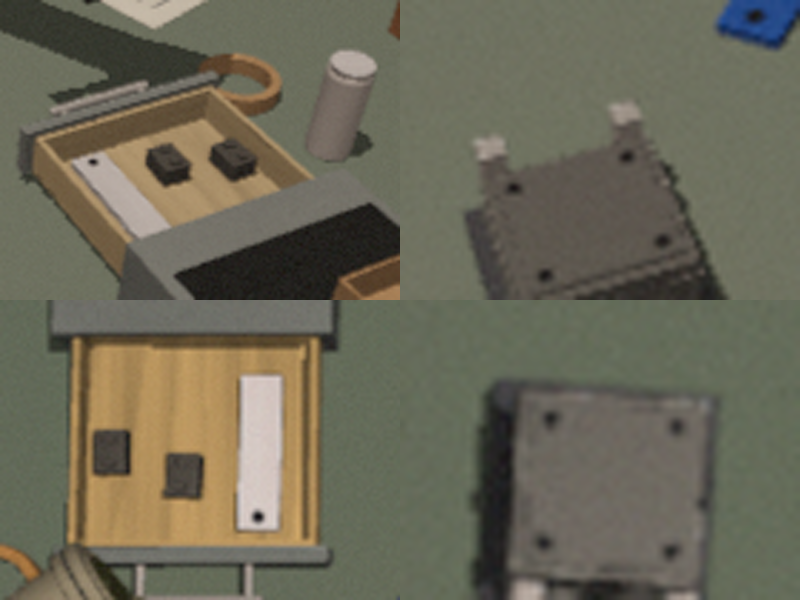

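Both housings and the gauge lie in the drawer, and the stack is square. Now I'll push the drawer shut.

Request:
{"fn": "drive_tool", "kwargs": {
  "plan": [
    {"tx": 0, "ty": 0, "tz": -0.9, "spin": 0, "hand": 0},
    {"tx": 0, "ty": 0, "tz": -0.9, "spin": 0, "hand": 0},
    {"tx": 0, "ty": 0, "tz": -0.9, "spin": 0, "hand": 0},
    {"tx": 0, "ty": 0, "tz": -0.9, "spin": 0, "hand": 0},
    {"tx": 0, "ty": 0, "tz": -0.9, "spin": 0, "hand": 0},
    {"tx": 0, "ty": 0, "tz": -0.4, "spin": 0, "hand": 0},
    {"tx": 0.5, "ty": 0, "tz": 0, "spin": 0, "hand": 0},
    {"tx": 0.3, "ty": 0, "tz": 0, "spin": 0, "hand": 0}
  ]
}}

```text
t: 29.27
position: [0.3944, 0.2265, 0.0307]
eef_rot: [-3.141, 0.011, -0.001]
ft_force: [0.2, -0.3, 0.5]
opening: 0.0006
gripper_force: 0.0
```

Request:
{"fn": "drive_tool", "kwargs": {
  "plan": [
    {"tx": 0.3, "ty": 0, "tz": 0, "spin": 0, "hand": 0},
    {"tx": 0.3, "ty": 0, "tz": 0, "spin": 0, "hand": 0},
    {"tx": 0.4, "ty": 0, "tz": 0, "spin": 0, "hand": 0},
    {"tx": 0.5, "ty": 0, "tz": 0, "spin": 0, "hand": 0},
    {"tx": 0.5, "ty": 0, "tz": 0, "spin": 0, "hand": 0},
    {"tx": 0.5, "ty": 0, "tz": 0, "spin": 0, "hand": 0},
    {"tx": 0.5, "ty": 0, "tz": 0, "spin": 0, "hand": 0},
    {"tx": 0.5, "ty": 0, "tz": 0, "spin": 0, "hand": 0}
  ]
}}

```text
t: 29.93
position: [0.4816, 0.2266, 0.0306]
eef_rot: [-3.141, 0.011, -0.001]
ft_force: [-2.0, 1.1, -0.4]
opening: 0.0005
gripper_force: 0.8
```

Request:
{"fn": "drive_tool", "kwargs": {
  "plan": [
    {"tx": 0.5, "ty": 0, "tz": 0, "spin": 0, "hand": 0},
    {"tx": 0.5, "ty": 0, "tz": 0, "spin": 0, "hand": 0},
    {"tx": 0.5, "ty": 0, "tz": 0, "spin": 0, "hand": 0},
    {"tx": 0.5, "ty": 0, "tz": 0, "spin": 0, "hand": 0},
    {"tx": 0.5, "ty": 0, "tz": 0, "spin": 0, "hand": 0},
    {"tx": 0.4, "ty": 0, "tz": 0, "spin": 0, "hand": 0},
    {"tx": 0.3, "ty": 0, "tz": 0, "spin": 0, "hand": 0},
    {"tx": 0.2, "ty": 0, "tz": 0, "spin": 0, "hand": 0}
  ]
}}

```text
t: 30.6
position: [0.5664, 0.2261, 0.0303]
eef_rot: [-3.142, 0.013, -0.001]
ft_force: [-1.1, -0.2, 0.5]
opening: 0.0003
gripper_force: 0.5
```

Request:
{"fn": "drive_tool", "kwargs": {
  "plan": [
    {"tx": 0.2, "ty": 0, "tz": 0, "spin": 0, "hand": 0},
    {"tx": 0.2, "ty": 0, "tz": 0, "spin": 0, "hand": 0},
    {"tx": 0.2, "ty": 0, "tz": 0, "spin": 0, "hand": 0},
    {"tx": 0.1, "ty": 0, "tz": 0, "spin": 0, "hand": 0},
    {"tx": 0.1, "ty": 0, "tz": 0, "spin": 0, "hand": 0}
  ]
}}

```text
t: 31.02
position: [0.5853, 0.2263, 0.0301]
eef_rot: [3.141, -0.011, -0.0]
ft_force: [-1.3, 0.1, 1.3]
opening: 0.0006
gripper_force: 0.6
```

Request:
{"fn": "drive_tool", "kwargs": {
  "plan": [
    {"tx": 0.1, "ty": 0, "tz": 0, "spin": 0, "hand": 0},
    {"tx": 0.1, "ty": 0, "tz": 0, "spin": 0, "hand": 0}
  ]
}}

```text
t: 31.18
position: [0.5901, 0.2263, 0.0301]
eef_rot: [3.141, -0.011, -0.0]
ft_force: [-0.9, -0.4, 0.1]
opening: 0.0007
gripper_force: 0.6
```

Request:
{"fn": "drive_tool", "kwargs": {
  "plan": [
    {"tx": 0.1, "ty": 0, "tz": 0, "spin": 0, "hand": 0},
    {"tx": 0.1, "ty": 0, "tz": 0, "spin": 0, "hand": 0}
  ]
}}

```text
t: 31.35
position: [0.5952, 0.2264, 0.0301]
eef_rot: [3.141, -0.011, -0.0]
ft_force: [-2.3, -1.2, 1.5]
opening: 0.0004
gripper_force: 0.6
```

Request:
{"fn": "drive_tool", "kwargs": {
  "plan": [
    {"tx": 0.1, "ty": 0, "tz": 0, "spin": 0, "hand": 0},
    {"tx": 0.1, "ty": 0, "tz": 0, "spin": 0, "hand": 0}
  ]
}}

```text
t: 31.52
position: [0.5998, 0.2264, 0.03]
eef_rot: [3.141, -0.011, -0.002]
ft_force: [-12.3, -1.4, 6.4]
opening: 0.0006
gripper_force: 7.0
```

Request:
{"fn": "drive_tool", "kwargs": {
  "plan": [
    {"tx": 0.1, "ty": 0, "tz": 0, "spin": 0, "hand": 0},
    {"tx": 0.05, "ty": 0, "tz": 0, "spin": 0, "hand": 0}
  ]
}}

```text
t: 31.68
position: [0.6, 0.2265, 0.0297]
eef_rot: [3.139, -0.009, -0.012]
ft_force: [-25.9, -5.4, 17.5]
opening: 0.0004
gripper_force: 12.7
```

Request:
{"fn": "drive_tool", "kwargs": {
  "plan": [
    {"tx": -0.4, "ty": 0, "tz": 0, "spin": 0, "hand": 0},
    {"tx": -0.8, "ty": 0, "tz": 0, "spin": 0, "hand": 0},
    {"tx": -0.8, "ty": 0, "tz": 0.3, "spin": 0, "hand": 0},
    {"tx": -0.8, "ty": 0, "tz": 1, "spin": 0, "hand": 0},
    {"tx": -0.8, "ty": -0.5, "tz": 1, "spin": 0, "hand": 0},
    {"tx": 0, "ty": -1, "tz": 1, "spin": 0, "hand": 0},
    {"tx": 0, "ty": -1, "tz": 1, "spin": 0, "hand": 0},
    {"tx": 0, "ty": -1, "tz": 1, "spin": 0, "hand": 0}
  ]
}}

```text
t: 32.35
position: [0.5137, 0.1381, 0.1641]
eef_rot: [3.141, -0.009, 0.002]
ft_force: [1.1, -1.4, -0.4]
opening: 0.0007
gripper_force: 0.0
```

Run:
```python
from h import *
s=save('scene','s8');t=save('top','t8')
f=lambda im,x,y,w,h:cv2.resize(im[y:y+h,x:x+w,::-1],(400,300),interpolation=cv2.INTER_CUBIC)
cv2.imwrite('pics/z8.png',np.vstack([np.hstack([f(s,330,110,200,150),s[50:350,100:500,::-1]]),np.hstack([f(t,160,120,160,120),f(t,360,145,80,60)])]))
for cam in('top','scene'):
  for q,z in(('drawer_handle',.047),('housing1',0)):
   for d in optics.spot_point(cam,q)[:3]:
      r,c=d['centre'];print(cam,q,round(d['confidence'],2),c,r,px2w(cam,c,r,z)[:2])
```

```text
top drawer_handle 0.91 246.4 179.5 [0.60989164 0.23471251]
top drawer_handle 0.48 390.7 174.9 [ 0.62827105 -0.22152694]
scene drawer_handle 0.65 402.5 200.1 [0.61747315 0.23481225]
```

View pics/z8.png

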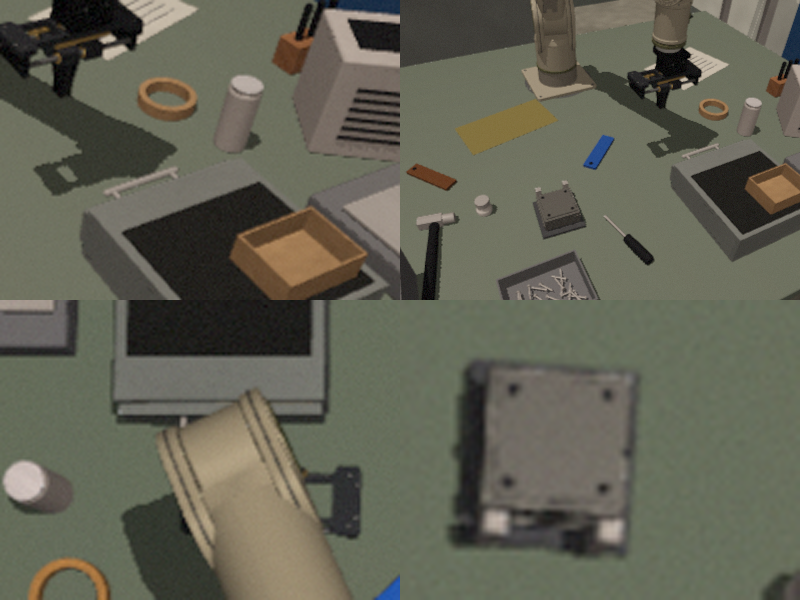

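The drawer is shut (handle about x=0.61), no housings are left on the bench, the stack is square on the rest and the bystanders haven't moved. I'm handing in.

```bash
python3 -c "
from plant import manip
print(manip.finish_job())"
```

```text
the job is handed in; nothing more can be done
None
```

I've handed the job in: both housings and the gauge plate are in the shut drawer, the covers are stacked square on the rest, and the jar, tape core and spray can are where they were; no verdict came back.

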